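Stack lipped angle brackets heel to toe in the tray

ROBOT

A 6-joint arm with a two-finger parallel gripper is mounted at the origin on a cart in front of the work surface, level with it; the furniture and walls round the work are solid. World frame = base frame: x ahead of the robot, y to its left, z up, the work surface at z = 0. Lengths are in mm, angles in rad, forces in N, time in s.
With the tool pointing down it reaches from about 275 to 1000 mm from the base axis. Payload 8.4 kg.
Tool frame: the origin (TCP) lies on the centre line of the jaws, within the pads' length; the fingertips stand 25 mm ahead of it and the grasp point (between the pads) lies 6 mm ahead of it; z points along the fingers, y is the line along which they close (so a half turn about z gives the same grasp; the last joint's range is limited). The gripper opens to 85 mm and grips with 20 to 120 N. Pads are 22 mm wide; open, the fingers measure 114 mm over their backs; the gripper's body (76 mm by 85 mm) begins 54 mm behind the grasp point. The pads swing forward as they close: fully open they stand 13 mm farther back than shut.
Start: joints at [1.101, 0.353, 1.633, -0, 1.155, -0.002], TCP at [281.826, 557.855, 234.081] pointing down, gripper open.
Joint ranges: [-2.63, 2.63], [-0.92, 2.1], [0.06, 2.66], [-1.3, 4.44], [0, 2.69], [-3.02, 3.02]. Speed limits (rad/s): [2.22, 2.22, 2.79, 3.14, 3.14, 3.14].

INTERFACE

Orientations are given as [roll, pitch, yaw] about the fixed x, y, z axes, in that order (R = Rz(yaw) Ry(pitch) Rx(roll)).
In Python, from rig import r gives the robot as it stands.
- The arm moves only by the shell command python3 -m jog 'ROWS' [FORCE]. ROWS is JSON, a list of rows, each a list of 3 entries, a list of its own where there are three numbers: the turn, a rotation vector about the tool's x, y, z in rad, then the shift along the tool's x, y, z in m, then the opening, from -1 (shut) to 1 (fully open). In form: [[[rx, ry, rz], [x, y, z], gripper], ...]. A call has 1 to 12 rows; each row shifts and turns the commanded pose from where the row before left it, along the tool's axes as they then stand; what a row does not reach is not made up. A row lasts 1/10 s, in which the tool goes at most 50 mm and 8.59 degrees, less where a joint would pass 70% of its speed; a pose out of reach is approached as far as the arm can. A call with a gripper value outside its range is refused whole. The fingers move at their own pace and stop on an object; FORCE is the grip in N (left out, the last holds). Time passes only in rows, so rows that do not move let the fingers close. It gives the time, the measured TCP pose, the force, the opening and the grip force at its end, in the units of the state.
- r.sense(): the state, without advancing time (a new reading comes with each control period).
- r.grab_frame(name): name is "side" or "top" or "wrist"; returns the picture (400x640x3 uint8, red, green, blue); there is no depth.
- r.camera_params(name): a dict with "fx", "fy", "cx", "cy" (pixels), "rvec" (rotation vector, rad) and "tvec" (3), from world to camera coordinates, as OpenCV has them; the wrist camera has in their place "hand_eye" (4x4, takes a point from camera to tool coordinates, whose origin is the TCP and whose axes are the flange's). Camera axes: x right, y down, z forward; pixel columns grow to the right and rows downward; lengths in mm; the calibration is good to about 2 mm. A picture is of the moment at which its call begins: read the wrist's pose just before it. camera_params takes no time and is no camera call.
- r.sign_off(): hands the job in; it is judged then, once.
The state is a dict: "clock": time; "qpos": joint angles; "qvel": joint speeds; "joint_efforts": joint torques, N m; "eef_pos": TCP position; "tcp_rot": TCP orientation; "contact_force": force on the tool from outside, world axes, zero at the start; "wrist_torque": the same for the moment, N m; "opening": opening from 0.0 (shut) to 1.0 (fully open); "grasp_force": force on a finger pad.
Only numpy, scipy, OpenCV 4.12 (cv2) and the standard library are available. Lean on these libraries where they do the work, as an engineer would, in place of code of your own. Each camera call takes 0.05 s, during which the arm holds its last target. There are 200 camera calls.

TASK

The three aluminium angle brackets of the dismantled test frame are being put away in the small white tray, stacked heel to toe so that the pile holds together when it is carried. Take the bracket that rests on its two toes like a tent and, with its short leg pointing down, set it squarely over the one in the tray, turned end for end, so that the two close to a rectangle: its foot stands just inside the lip of the lower one and its own lip hangs down outside the lower one's upright leg; draw it along until the lips are hooked tight and the lower one's toe end is up against the end of the tray, with no play left in either. Then lay the last bracket squarely on top, flush with the second, with its short leg standing up at the same end as the first one's; leave the other things on the bench where they are.

Things in the scene. Friction and masses are not known exactly. Their poses are not given: they have to be found in the camera images.
- tray: small moulded white plastic tray, 76 x 126 mm and 22 mm high, flat floor 3 mm above its underside, about 100 mm long between sloping end walls; it does not slide. The first bracket lies along it, 4 to 9 mm short of the end wall at its toe (the +y end). Origin: centre of its underside; y along its length, z up
- bracket_first: first bracket, loose in the tray: plain 8 mm aluminium plate bent square, 44 mm wide, long leg 92 mm flat on the tray floor, short leg 64 mm upright (outside measures), lip 4 mm high and thick on the inner side of the long leg's toe end. Origin: outer heel edge, mid width; x along the long leg's outer face to its toe, z along the short leg's, y across
- bracket_tent: second bracket, same part, origin and axes as bracket_first, 145 g, centre of mass at x 31, z 16 mm. It stands like a tent on its lip and the tip of its short leg, heel edge on top at 59 mm, long leg sloping down towards the robot at 32 degrees (z axis points down, tilted 32 degrees). 44 mm wide to grip. Hooked tight, its origin is at x 88, y 0, z 72 mm of bracket_first, x and z axes reversed
- bracket_third: third bracket, same part, origin and axes as bracket_first, 145 g. It stands on the bench with its long leg flat down and its short leg upright, 64 mm high; it can be gripped by that 8 mm thick leg. Laid flush on bracket_tent its origin is at x 92, y 0, z 0 mm of bracket_tent, x and z axes reversed
- bracket_third_toe (a point): point on the third bracket: lower toe edge of the long leg, mid width (92 mm from its origin along x)
- label_tape: bystander: roll of green label tape lying flat, 63 mm across, 19 mm high; origin at the centre of its underside
- marker: bystander: marker pen lying on the bench, 131 mm long, 16 mm thick; origin under its middle
- timer: bystander: small white bench timer, 35 x 62 x 62 mm, standing; origin at the centre of its underside
- beaker: bystander: small glass beaker, 60 mm across, 70 mm high; origin at the centre of its underside
- reagent_bottle: bystander: white bottle with blue cap, 56 mm across, 106 mm high; origin at the centre of its underside
Mind the look-alikes: they are no part of the job. Leave any yellow look-alike of the bracket_third alone. Leave any brown look-alike of the bracket_tent alone.

How it is judged:
By the outcome, as a careful person would: the job done as asked, in the order asked, and still so for the second after the job is handed in, with the robot touching nothing.
It also fails if it takes over 51 s, if anything falls off the work surface, if the arm or the gripper's body presses on something with over 40 N, if the wrist force passes 120 N, or if a joint passes its speed limit or range.

## Working session

There is one attempt and no reset: what is moved stays moved. The work goes in short steps, Python scripts to look and compute and a shell command to move; the robot and the scene stay as the last step left them, time stands still between calls to the robot, and variables do not carry over. Pictures are saved under pics/ and viewed, at most 10 in all, crops included, and the job is handed in when it is done.

```bash
ls; mkdir -p pics
python3 - <<'E'
from rig import r
import cv2,json
for n in("side","top"):
    cv2.imwrite(f"pics/{n}0.png",r.grab_frame(n)[:,:,::-1]); print(n,r.camera_params(n))
print(r.camera_params("wrist")); print(r.sense())
E
```

```text
pics
side {'fx': 458.3428689745212, 'fy': 458.3428689745212, 'cx': 327.42005481989474, 'cy': 197.56253871614916, 'rvec': array([ 2.20400907, -0.47035605,  0.23408857]), 'tvec': array([-486.67454541,  208.00496371, 1183.29040785])}
top {'fx': 398.7603298005262, 'fy': 398.7603298005262, 'cx': 322.1461283964351, 'cy': 196.40680468264594, 'rvec': array([ 2.16098916, -2.11875806,  0.19600568]), 'tvec': array([   3.50685234,  558.50363678, 1150.10176251])}
{'fx': 334.8414365536298, 'fy': 334.8414365536298, 'cx': 315.64881450142144, 'cy': 198.9333123378958, 'hand_eye': array([[ 8.17513720e-04, -9.56203646e-01, -2.92701075e-01,
         7.40094108e+01],
       [ 9.99999585e-01,  8.99540213e-04, -1.45644325e-04,
        -1.42985352e-02],
       [ 4.02562022e-04, -2.92700834e-01,  9.56203984e-01,
        -1.40864413e+02],
       [ 0.00000000e+00,  0.00000000e+00,  0.00000000e+00,
         1.00000000e+00]])}
{'clock': 0.1, 'qpos': array([ 1.10061069e+00,  3.53615533e-01,  1.63405777e+00,  4.15640172e-05,
        1.15519419e+00, -2.42677932e-03]), 'qvel': array([-0.00038884, -0.00213595, -0.0010765 , -0.00180686, -0.00186608,
       -0.00147318]), 'joint_efforts': array([-1.36854138e-03, -6.06358624e+01, -3.42816174e+01, -1.15743865e-04,
        4.09676475e-03,  8.20274408e-06]), 'eef_pos': array([281.6161536 , 557.48433952, 233.41471755]), 'tcp_rot': array([-3.14031791e+00, -4.10980165e-05,  2.67381696e+00]), 'contact_force': array([ 0.18060349, -0.17009667, -1.15422145]), 'wrist_torque': array([-0.00924395, -0.03724583, -0.00543951]), 'grasp_force': 0.0, 'opening': 1.0003535944085682}
```

View pics/top0.png

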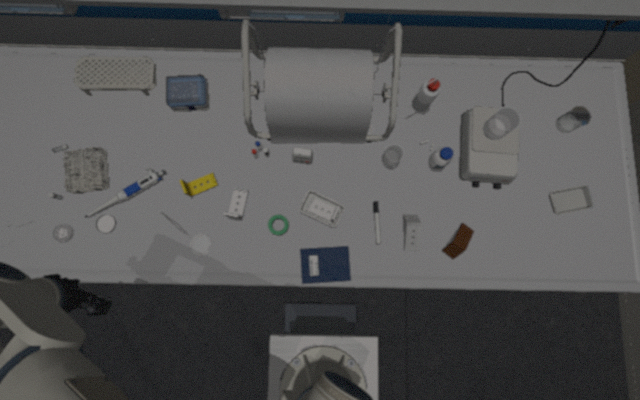

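View pics/side0.png

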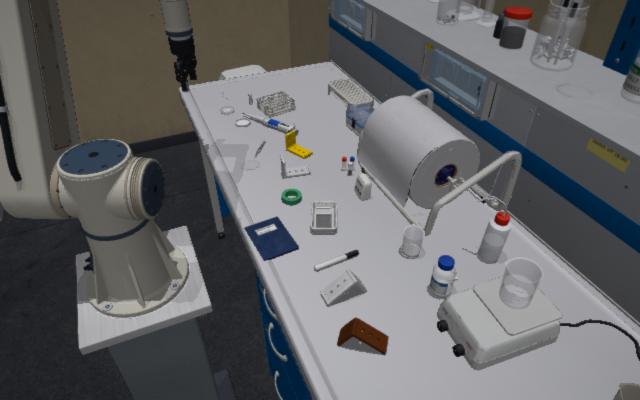

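The top view shows the tray at (322,207), with silver brackets at (412,230) (a tent) and (236,203) (standing). The candidates are:
- **Tent:** silver (412,230) or brown (458,240). The silver one fits; the brown one is the look-alike.
- **Third:** silver (236,203) or yellow (200,185). The silver one fits; the yellow one is the look-alike.

I'll confirm both in one enlarged crop.

```bash
cat > h.py <<'E'
import numpy as np,cv2
from rig import r
from scipy.spatial.transform import Rotation as Ro
def cam(n,s=None):
    p=r.camera_params(n);K=np.array([[p['fx'],0,p['cx']],[0,p['fy'],p['cy']],[0,0,1]])
    if n=='wrist':
        T=np.eye(4);T[:3,:3]=Ro.from_euler('xyz',s['tcp_rot']).as_matrix();T[:3,3]=s['eef_pos']
        M=T@p['hand_eye'];return K,M[:3,:3],M[:3,3]
    R=cv2.Rodrigues(p['rvec'])[0];return K,R.T,-R.T@p['tvec']
def ray(c,uv):
    K,R,o=c;d=R@np.linalg.inv(K)@np.array([uv[0],uv[1],1.]);return o,d/np.linalg.norm(d)
def onz(c,uv,z):
    o,d=ray(c,uv);return o+d*(z-o[2])/d[2]
def proj(c,P):
    K,R,o=c;q=K@(R.T@(np.asarray(P,float)-o));return q[:2]/q[2]
def tri(c1,u1,c2,u2):
    o1,d1=ray(c1,u1);o2,d2=ray(c2,u2)
    t=np.linalg.lstsq(np.c_[d1,-d2],o2-o1,rcond=None)[0];a=o1+t[0]*d1;b=o2+t[1]*d2
    return (a+b)/2,np.linalg.norm(a-b)
E
python3 - <<'E'
from h import *
t=cv2.imread('pics/top0.png');s=cv2.imread('pics/side0.png')
f=lambda im,x,y,w,h,k:cv2.resize(im[y:y+h,x:x+w],None,fx=k,fy=k,interpolation=cv2.INTER_CUBIC)
A=np.hstack([f(t,212,180,50,50,5.2),f(t,297,182,50,50,5.2),f(t,387,205,50,50,5.2)])
B=np.hstack([f(s,268,145,52,52,5),f(s,298,192,52,52,5),f(s,316,260,52,52,5)])
cv2.imwrite('pics/crop1.png',np.vstack([A,B]))
c=cam('top')
for n,u,z in(('tent',(412,230),40),('third',(236,203),10),('tray',(322,207),10),('brown',(458,240),40),('tape',(278,225),10),('marker',(377,222),8),('timer',(302,155),60),('bottle',(441,157),100),('beaker',(392,157),70)):print(n,onz(c,u,z).round(0))
E
```

```text
tent [ 463. -256.   40.]
third [538. 279.  10.]
tray [532.  14.  10.]
brown [ 436. -393.   40.]
tape [473. 147.  10.]
marker [ 489. -156.    8.]
timer [682.  78.  60.]
bottle [ 674. -331.  100.]
beaker [ 679. -193.   70.]
```

View pics/crop1.png

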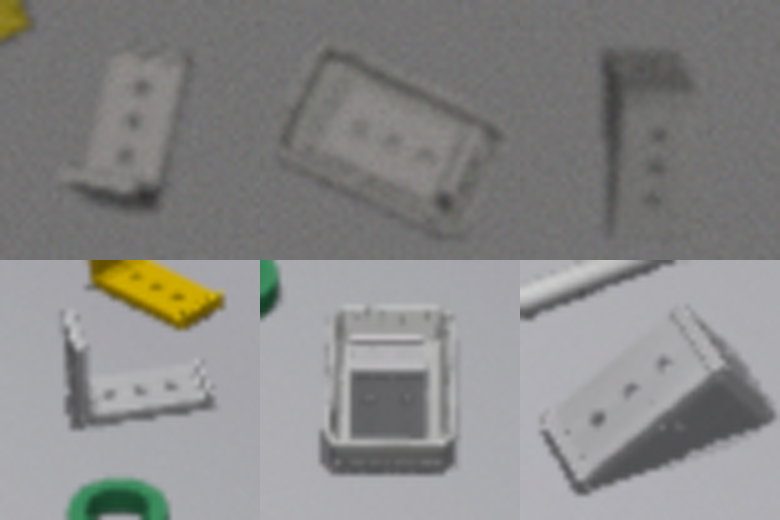

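Crop 1 confirms it: the silver standing bracket with its upright leg near the robot, the first bracket in the tray with its upright at the lower right, and the silver tent sloping towards the robot. The yellow one is at the upper left of the third bracket, and the brown one is outside the crop. Next I'll move to wrist views.

```bash
cat >> h.py <<'E'
def Rdown(yaw,tilt=0):  # tool pointing down, then tilted about tool y by tilt (deg)
    return (Ro.from_euler('xyz',[180,0,yaw],degrees=True)*Ro.from_euler('y',tilt,degrees=True))
def go(pos,yaw,tilt=0,s=None):
    s=s or r.sense();R0=Ro.from_euler('xyz',s['tcp_rot']);R1=Rdown(yaw,tilt)
    d=np.asarray(pos,float)-s['eef_pos']
    print('rot',(R0.inv()*R1).as_rotvec().round(4),'shift in new frame',R1.inv().apply(d).round(1),'in old',R0.inv().apply(d).round(1))
def st():
    s=r.sense();print('t',round(s['clock'],2),'p',s['eef_pos'].round(1),'rpy',np.degrees(s['tcp_rot']).round(2),'F',s['contact_force'].round(1),'op',round(s['opening'],3),'g',round(s['grasp_force'],1));return s
def snap(name):
    s=st();im=r.grab_frame('wrist');cv2.imwrite(f'pics/{name}.png',im[:,:,::-1]);np.savez(f'pics/{name}.npz',p=s['eef_pos'],q=s['tcp_rot']);return s
def wcam(name):
    z=np.load(f'pics/{name}.npz');return cam('wrist',dict(eef_pos=z['p'],tcp_rot=z['q']))
E
python3 -c "
from h import *
go((545,308,200),77)"
```

```text
rot [-1.1000e-03  8.0000e-04  1.3299e+00] shift in new frame [-183.8  312.8   33.4] in old [-347.6 -103.9   33.5]
```

```bash
python3 -m jog '[[[0,0,0],[-0.035,-0.0104,0.0033],1],[[0,0,0],[-0.035,-0.0104,0.0033],1],[[0,0,0],[-0.035,-0.0104,0.0033],1],[[0,0,0],[-0.035,-0.0104,0.0033],1],[[0,0,0],[-0.035,-0.0104,0.0033],1],[[0,0,0],[-0.035,-0.0104,0.0033],1],[[0,0,0],[-0.035,-0.0104,0.0033],1],[[0,0,0],[-0.035,-0.0104,0.0033],1],[[0,0,0],[-0.035,-0.0104,0.0033],1],[[0,0,0],[-0.035,-0.0104,0.0033],1]]'
python3 -m jog '[[[0,0,0.133],[0,0,0],1],[[0,0,0.133],[0,0,0],1],[[0,0,0.133],[0,0,0],1],[[0,0,0.133],[0,0,0],1],[[0,0,0.133],[0,0,0],1],[[0,0,0.133],[0,0,0],1],[[0,0,0.133],[0,0,0],1],[[0,0,0.133],[0,0,0],1],[[0,0,0.133],[0,0,0],1],[[0,0,0.133],[0,0,0],1],[[0,0,0],[0,0,0],1],[[0,0,0],[0,0,0],1]]'
python3 -c "
from h import *
snap('w_third'); go((545,26,200),61)"
```

```text
clock: 1.1
eef_pos: [548.1, 305.9, 200.6]
tcp_rot: [-3.141, -0.0, 2.674]
contact_force: [0.7, 0.3, -0.4]
opening: 1.0
grasp_force: 0.0
clock: 2.3
eef_pos: [547.2, 307.1, 200.8]
tcp_rot: [-3.141, 0.0, 1.348]
contact_force: [0.6, 0.4, 0.8]
opening: 1.003
grasp_force: 0.0
t 2.3 p [547.2 307.1 200.8] rpy [-1.7998e+02  2.0000e-02  7.7220e+01] F [0.6 0.4 0.8] op 1.003 g 0.0
rot [-2.000e-04  3.000e-04  2.828e-01] shift in new frame [-247.   134.4    0.9] in old [-274.7   60.1    0.9]
```

Go on to the tray view.

```bash
python3 -m jog '[[[0,0,0.141],[0,0,0],1],[[0,0,0.141],[0,0,0],1],[[0,0,0],[-0.031,0.0168,0],1],[[0,0,0],[-0.031,0.0168,0],1],[[0,0,0],[-0.031,0.0168,0],1],[[0,0,0],[-0.031,0.0168,0],1],[[0,0,0],[-0.031,0.0168,0],1],[[0,0,0],[-0.031,0.0168,0],1],[[0,0,0],[-0.031,0.0168,0],1],[[0,0,0],[-0.031,0.0168,0],1],[[0,0,0],[0,0,0],1],[[0,0,0],[0,0,0],1]]'
python3 -c "
from h import *
snap('w_tray'); go((480,-256,200),0)
a=[cv2.imread(f'pics/{n}.png') for n in('w_third','w_tray')]
cv2.imwrite('pics/two.png',np.hstack([x[:,120:520] for x in a]))"
```

```text
clock: 3.55
eef_pos: [543.8, 24.6, 201.1]
tcp_rot: [-3.142, -0.0, 1.062]
contact_force: [-0.4, -0.6, -0.4]
opening: 0.995
grasp_force: 0.0
t 3.55 p [543.8  24.6 201.1] rpy [-1.800e+02 -2.000e-02  6.084e+01] F [-0.4 -0.6 -0.4] op 0.995 g 0.0
rot [-3.0000e-04 -3.0000e-04  1.0625e+00] shift in new frame [-63.9 281.3   1.1] in old [-276.8   81.1    1. ]
```

View pics/two.png

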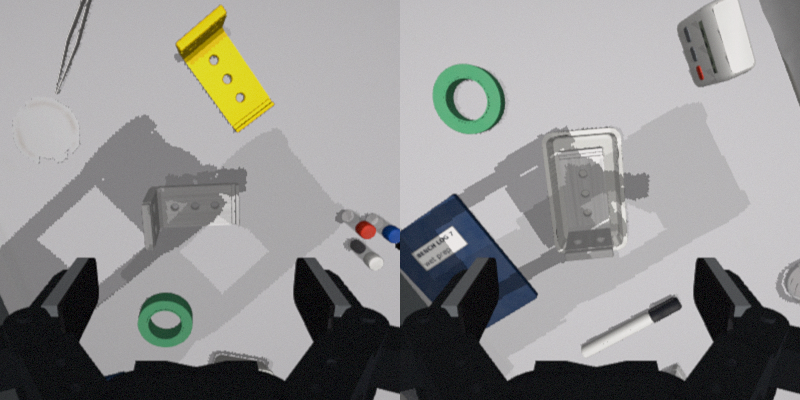

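The left half shows the third bracket at wrist pixel (315,210), with its upright leg on the left. The right half shows the tray at (305,195), with the first bracket's lip at the top and its upright leg at the bottom. Next is the tent.

```bash
python3 -m jog '[[[0,0,0.133],[0,0,0],1],[[0,0,0.133],[0,0,0],1],[[0,0,0.133],[0,0,0],1],[[0,0,0.133],[0,0,0],1],[[0,0,0.133],[0,0,0],1],[[0,0,0.133],[0,0,0],1],[[0,0,0.133],[0,0,0],1],[[0,0,0.133],[0,0,0],1]]' >/dev/null
python3 -m jog '[[[0,0,0],[-0.008,0.0352,0],1],[[0,0,0],[-0.008,0.0352,0],1],[[0,0,0],[-0.008,0.0352,0],1],[[0,0,0],[-0.008,0.0352,0],1],[[0,0,0],[-0.008,0.0352,0],1],[[0,0,0],[-0.008,0.0352,0],1],[[0,0,0],[-0.008,0.0352,0],1],[[0,0,0],[-0.008,0.0352,0],1],[[0,0,0],[0,0,0],1],[[0,0,0],[0,0,0],1]]'
python3 -c "
from h import *
snap('w_tent')
f=lambda n,x,y,w,h,k:cv2.resize(cv2.imread(f'pics/{n}.png')[y:y+h,x:x+w],None,fx=k,fy=k,interpolation=cv2.INTER_CUBIC)
a=np.vstack([f('w_third',255,170,120,85,3.3)[:280],f('w_tray',250,115,120,150,2.1)[:315,:396] if 0 else cv2.resize(f('w_tray',250,115,110,150,2.1),(396,315))])
cv2.imwrite('pics/third_c.png',f('w_third',250,165,130,95,4)); 
t=f('w_tray',245,115,120,150,4); u=f('w_third',250,165,130,95,3)[:, :400]
w=f('w_tent',120,40,400,320,1.0)
L=np.zeros((600,800,3),np.uint8);L[:,:480]=t;L[:240,480:800]=cv2.resize(w,(320,240));L[250:250+234,480:800]=cv2.resize(u,(320,234))
cv2.imwrite('pics/mix.png',L)"
```

```text
clock: 5.4
eef_pos: [479.5, -255.8, 200.9]
tcp_rot: [-3.141, 0.0, -0.002]
contact_force: [-0.4, 0.1, 0.2]
opening: 1.005
grasp_force: 0.0
t 5.4 p [ 479.5 -255.8  200.9] rpy [-1.7997e+02  0.0000e+00 -1.2000e-01] F [-0.4  0.1  0.2] op 1.005 g 0.0
```

View pics/mix.png

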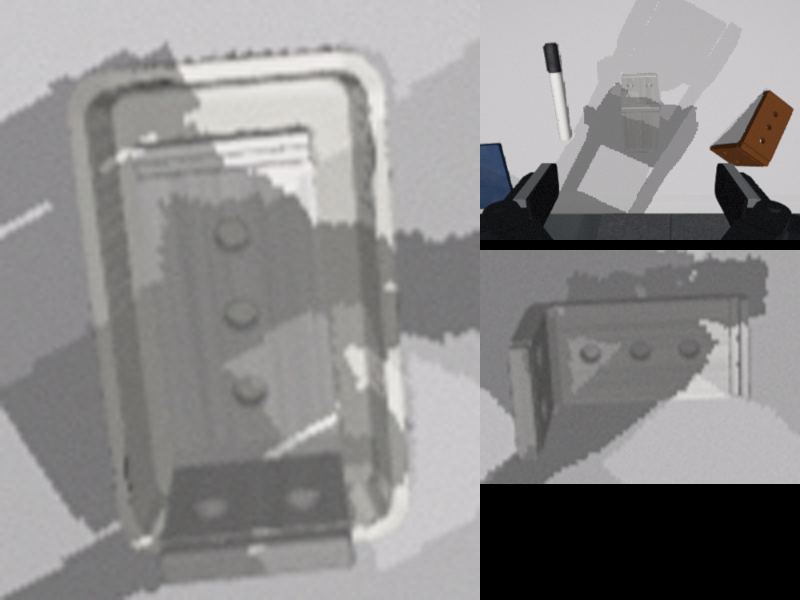

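The mix picture shows the first bracket's lip near crop (120–308,130–148) and its upright tip at (160–355,560–578). Its holes are at (232,235), (240,313) and (250,390). The tent sits near wrist pixel (320,190), with brown well to its right. One closer crop of the tent and third should give their corners.

```bash
python3 -c "
from h import *
f=lambda n,x,y,w,h,k:cv2.resize(cv2.imread(f'pics/{n}.png')[y:y+h,x:x+w],None,fx=k,fy=k,interpolation=cv2.INTER_CUBIC)
g=lambda a:cv2.normalize(a,None,0,255,cv2.NORM_MINMAX)
L=np.zeros((600,800,3),np.uint8);L[:600,:350]=g(f('w_tent',285,125,70,120,5));b=g(f('w_third',255,170,110,85,4));L[:340,360:800]=b
cv2.imwrite('pics/mix2.png',L)
c=wcam('w_tray');q=lambda x,y:(245+x/4-.375,115+y/4-.375)
H=[onz(c,q(*u),11) for u in((232,235),(240,313),(250,390))];print('holes',np.round(H,1))
T=[onz(c,q(*u),67) for u in((160,577),(355,562))];print('tip outer',np.round(T,1),np.linalg.norm(T[1]-T[0]))
T2=[onz(c,q(*u),67) for u in((163,545),(352,535))];print('tip inner',np.round(T2,1))
L=[onz(c,q(*u),15) for u in((122,147),(308,130))];print('lip',np.round(L,1),np.linalg.norm(L[1]-L[0]))
d=H[0]-H[2];a=np.degrees(np.arctan2(d[1],d[0]));e=T[0]-T[1];l=L[0]-L[1]
print('yaw holes',a,'tip',np.degrees(np.arctan2(e[1],e[0]))-90,'lip',np.degrees(np.arctan2(l[1],l[0]))-90)
m=(L[0]+L[1])/2;t=(T[0]+T[1])/2;v=(m-t)[:2];print('len',np.linalg.norm(v),np.degrees(np.arctan2(v[1],v[0])))
"
```

```text
holes [[533.3  31.6  11. ]
 [524.9  12.8  11. ]
 [516.8  -6.6  11. ]]
tip outer [[487.6 -19.5  67. ]
 [528.  -37.7  67. ]] 44.375655608883605
tip inner [[492.2 -12.9  67. ]
 [530.6 -31.5  67. ]]
lip [[521.2  64.5  15. ]
 [563.   46.   15. ]] 45.67183855159444
yaw holes 66.72702730931132 tip 65.7203005951597 lip 66.09649822490388
len 90.56802743443366 67.74619245945802
```

View pics/mix2.png

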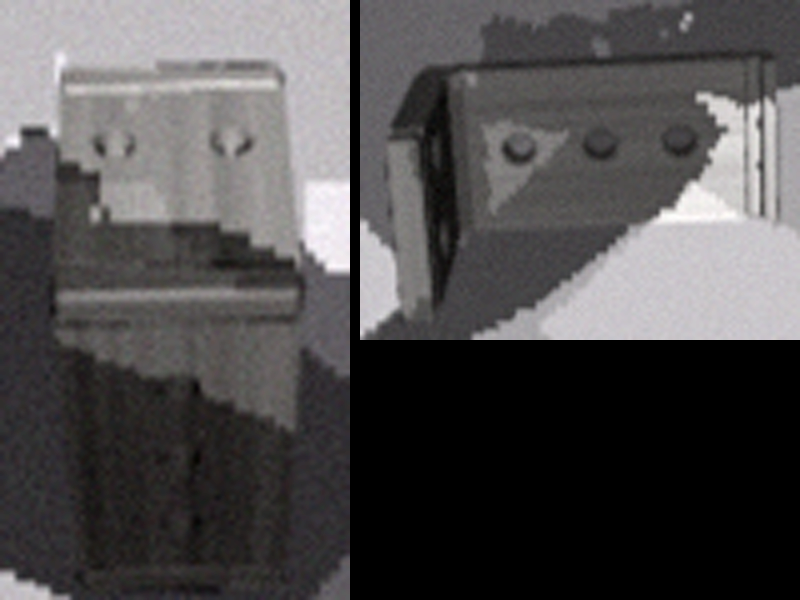

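The tent's heel edge runs along crop (57,295)–(300,290), its toe along (85,572)–(292,568) and its foot along (62,70)–(283,65). The third's holes are at (519,147), (600,143) and (680,141), with its tip outer edge from (390,140) to (403,318).

```bash
python3 -c "
from h import *
ang=lambda v:np.degrees(np.arctan2(v[1],v[0])).round(2)
c=wcam('w_tent');q=lambda x,y:(285+x/5-.4,125+y/5-.4)
for n,a,b,z in(('heel',(57,295),(300,290),59),('toe',(85,572),(292,568),10),('foot',(62,70),(283,65),5)):
    A=onz(c,q(*a),z);B=onz(c,q(*b),z);e=A-B;print(n,((A+B)/2).round(1),'w',np.linalg.norm(e).round(1),'dir',ang(e)+90)
c=wcam('w_third');q=lambda x,y:(255+(x-360)/4-.375,170+y/4-.375)
H=[onz(c,q(*u),8) for u in((519,147),(600,143),(680,141))];print(np.round(H,1),'yaw',ang(H[2]-H[0]))
for n,a,b,z in(('tipo',(390,140),(403,318),64),('tipi',(415,138),(432,312),64),('toe',(773,92),(777,217),8)):
    A=onz(c,q(*a),z);B=onz(c,q(*b),z);e=A-B;print(n,((A+B)/2).round(1),'w',np.linalg.norm(e).round(1),'dir',ang(e)-90)
"
```

```text
heel [ 482.6 -260.3   59. ] w 42.3 dir 181.14
toe [ 408.6 -263.3   10. ] w 44.5 dir 181.12
foot [ 515.1 -259.7    5. ] w 44.0 dir 181.20999999999998
[[518.1 277.7   8. ]
 [539.  274.1   8. ]
 [559.6 270.    8. ]] yaw -10.5
tipo [494.5 281.8  64. ] w 42.5 dir -11.430000000000007
tipi [500.7 281.5  64. ] w 41.5 dir -9.780000000000001
toe [583.1 260.6   8. ] w 34.7 dir -8.870000000000005
```

```bash
python3 -m jog '[[[0,0.1396,0],[0,0,0],1],[[0,0.1396,0],[0,0,0],1],[[0,0.1396,0],[0,0,0],1],[[0,0.1396,0],[0,0,0],1],[[0,0,0],[0,0,0],1],[[0,0,0],[0,0,0],1]]'
python3 -c "
from h import *
R=Rdown(1.5,32).as_matrix();G=np.array([483,-260.5,59])-31*R[:,0]+5*R[:,2]-6*R[:,2];print(G)
go(G-70*R[:,2],1.5,32);go(G,1.5,32)"
```

```text
clock: 6.05
eef_pos: [480.5, -252.9, 200.7]
tcp_rot: [-3.132, -0.507, -0.0]
contact_force: [0.5, -0.4, -0.3]
opening: 0.999
grasp_force: 0.0
[ 456.1897801  -261.20205032   43.4205509 ]
rot [ 0.0037  0.0514 -0.0232] shift in new frame [-104.1    7.7   50.4] in old [-101.2    9.9   55.7]
rot [ 0.0037  0.0514 -0.0232] shift in new frame [-104.1    7.7  120.4] in old [-97.6   9.6 125.6]
```

```bash
python3 -m jog '[[[0.004,0.051,-0.023],[0,0,0],1],[[0,0,0],[-0.026,0.002,0.0125],1],[[0,0,0],[-0.026,0.002,0.0125],1],[[0,0,0],[-0.026,0.002,0.0125],1],[[0,0,0],[-0.026,0.002,0.0125],1],[[0,0,0],[0,0,0],1],[[0,0,0],[0,0,0],1]]'
python3 -c "
from h import *
go((456.2,-261.2,43.4),1.5,32)"
```

```text
clock: 6.75
eef_pos: [420.5, -263.2, 103.3]
tcp_rot: [-3.14, -0.56, 0.026]
contact_force: [0.4, 0.5, 0.5]
opening: 0.995
grasp_force: 0.0
rot [-0.0015 -0.0015 -0.0003] shift in new frame [-1.4 -1.  69.7] in old [-1.6 -0.9 69.7]
```

```bash
python3 -m jog '[[[0,0,0],[0,0,0.025],1],[[0,0,0],[0,-0.001,0.025],1],[[0,0,0],[-0.001,0,0.0197],1],[[0,0,0],[0,0,0],1],[[0,0,0],[0,0,0],-1],[[0,0,0],[0,0,0],-1],[[0,0,0],[0,0,0],-1],[[0,0,0],[0,0,0],-1],[[0,0,0],[0,0,0],-1],[[0,0,0],[0,0,0],-1]]' 60
python3 -c "
from h import *
snap('w_grip')
go((500,-220,190),1.5,0)
cv2.imwrite('pics/wg.png',cv2.imread('pics/w_grip.png')[:,100:540])"
```

```text
clock: 7.75
eef_pos: [456.1, -261.8, 44.9]
tcp_rot: [3.14, -0.563, 0.027]
contact_force: [-0.2, 3.4, 6.9]
opening: 0.004
grasp_force: 2.9
t 7.75 p [ 456.1 -261.8   44.9] rpy [179.93 -32.28   1.53] F [-0.2  3.4  6.9] op 0.004 g 2.9
rot [ 6.000e-04 -5.629e-01  3.000e-04] shift in new frame [  45.3  -40.3 -145.3] in old [115.8 -40.2 -98.8]
```

View pics/wg.png

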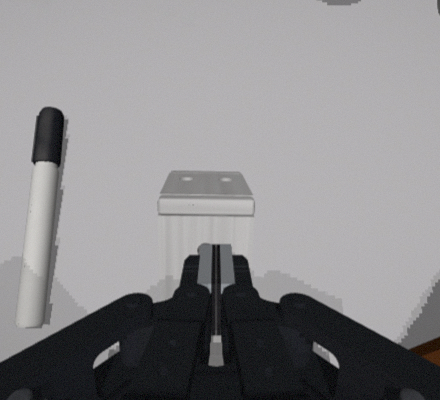

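The jaws shut fully above the plate instead of beside it. I'll measure where the bracket stands now.

```bash
python3 -c "
from h import *
c=wcam('w_grip')
z=np.load('pics/w_grip.npz');R=Ro.from_euler('xyz',z['q']).as_matrix()
for d in(0,6,25): print('tool z',d,(z['p']+d*R[:,2]).round(1),(proj(c,z['p']+d*R[:,2])-[100,0]).round(0))
for Z in(50,59,70,85):
  A,B=onz(c,(258,197),Z),onz(c,(353,197),Z);print(Z,((A+B)/2).round(1),np.linalg.norm(A-B).round(1),np.degrees(np.arctan2(*(A-B)[:2])).round(1))
for P in((483,-260.5,59),(515,-260,5),(405,-262,10)):print(proj(c,P)-[100,0])
"
python3 -m jog '[[[0,0,0],[0,0,0],1],[[0,0,0],[0,0,0],1],[[0,0,0],[0,0,0],1],[[0,0,0],[0,0,0],1],[[0,0,0],[0,0,0],1],[[0,0,0],[0,0,0],1]]'
python3 - <<'E'
from h import *
snap('w_op')
side=r.grab_frame('side')[:,:,::-1]
a=cv2.resize(cv2.imread('pics/w_op.png'),(480,300));b=cv2.resize(side[220:345,270:430],None,fx=3,fy=3,interpolation=cv2.INTER_CUBIC)[:300]
L=np.zeros((680,480,3),np.uint8);L[:300]=a;L[300:600]=b[:,:480]
cv2.imwrite('pics/op.png',L[:600])
E
```

```text
tool z 0 [ 456.1 -261.8   44.9] [215. 266.]
tool z 6 [ 459.3 -261.7   39.9] [215. 260.]
tool z 25 [ 469.5 -261.5   23.8] [215. 243.]
50 [ 487.8 -256.4   50. ] 45.4 -1.6
59 [ 485.3 -256.8   59. ] 42.7 -1.6
70 [ 482.3 -257.2   70. ] 39.5 -1.6
85 [ 478.1 -257.7   85. ] 35.1 -1.6
[213.67192667 202.24515623]
[214.67408769 174.87462159]
[212.68943219 368.96674319]
clock: 8.4
eef_pos: [455.3, -261.3, 43.4]
tcp_rot: [3.141, -0.56, 0.027]
contact_force: [-0.3, -0.4, 0.2]
opening: 0.993
grasp_force: 0.0
t 8.4 p [ 455.3 -261.3   43.4] rpy [179.97 -32.11   1.53] F [-0.3 -0.4  0.2] op 0.993 g 0.0
```

View pics/op.png

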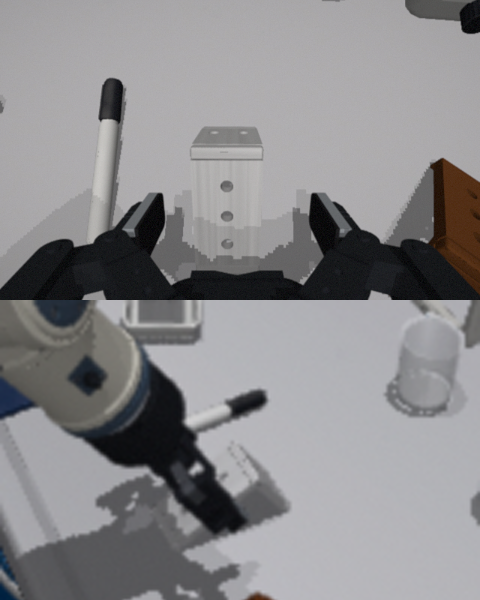

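The picture shows the bracket still in its tent pose, with heel corners near wrist pixels (253,207) and (350,207), and the plate untouched between the open pads. The seen pad ends sit much farther back than I assumed, so I'll go 20 mm deeper and close again. The tips stay clear of the bench either way.

```bash
python3 -m jog '[[[0,0,0],[-0.001,0,0.01],1],[[0,0,0],[0,0,0.01],1],[[0,0,0],[0,0,0],1],[[0,0,0],[0,0,0],1]]'
python3 -m jog '[[[0,0,0],[0,0,0],-1],[[0,0,0],[0,0,0],-1],[[0,0,0],[0,0,0],-1],[[0,0,0],[0,0,0],-1],[[0,0,0],[0,0,0],-1],[[0,0,0],[0,0,0],-1]]' 60
python3 -c "
from h import *
snap('w_grip2')"
```

```text
clock: 8.9
eef_pos: [464.9, -260.8, 25.8]
tcp_rot: [-3.142, -0.56, 0.026]
contact_force: [-0.2, 0.3, -0.7]
opening: 1.005
grasp_force: 0.0
clock: 9.5
eef_pos: [465.1, -261.3, 26.5]
tcp_rot: [3.14, -0.561, 0.026]
contact_force: [-2.8, 0.2, 5.2]
opening: 0.499
grasp_force: 59.8
t 9.5 p [ 465.1 -261.3   26.5] rpy [179.93 -32.15   1.51] F [-2.8  0.2  5.2] op 0.499 g 59.8
```

Gripped: the opening is 0.5, which matches 44 mm. I'll lift, and meanwhile measure the bracket in the hand numerically.

```bash
python3 -c "
from h import *
c=wcam('w_grip2');g=cv2.cvtColor(cv2.imread('pics/w_grip2.png'),cv2.COLOR_BGR2GRAY).astype(int)
print(proj(c,(483,-260.5,59)),proj(c,(483,-238.5,59)),proj(c,(483,-282.5,59)),proj(c,(516.9,-260.5,4.7)))
for u in(285,305,325): print(u,g[150:230:2,u])
for v in(190,200,210): print(v,'L',g[v,240:270],'R',g[v,340:375])
go((465,-261,170),1.5,0)
"
```

```text
[313.99074158 212.78215068] [257.25911294 211.28885476] [370.82595358 214.27817312] [315.94677625 175.9213057 ]
285 [179 181 179 181 179 181 180 181 179 182 180 173 129 135 130 130 113 130
 132 128 127 128 131 131 126 148 147 128 156 190 188 183 179 178 174 179
 172 124 161 181]
305 [181 183 181 178 181 181 182 178 178 179 179 172 134 138 133 132 134 131
 132 134 137 136 132 134 132 150 149 132 162 193 191 187 181 176 176 180
 174 123 166 185]
325 [180 180 180 183 177 180 179 181 180 176 181 171 140 134 134 130 135 135
 133 133 136 136 135 136 135 148 145 132 164 192 190 188 182 178 178 182
 173 109 169 182]
190 L [179 180 181 178 180 179 180 180 181 181 179 183 184 179 182 180 180 180
 180 183 179 180 181 180 180 180 179 151 131 128] R [130 131 131 131 134 134 136 136 135 136 134 138 138 136 135 134 134 135
 135 132 134 131 135 161 179 180 180 179 182 181 176 179 177 178 181]
200 L [182 180 178 178 183 180 179 181 180 181 180 180 180 178 178 181 180 177
 181 180 180 181 166 145 137 139 138 141 139 140] R [152 152 151 153 154 155 154 150 158 159 158 158 158 162 161 160 160 159
 155 156 154 156 156 158 157 157 159 157 164 178 181 179 180 179 181]
210 L [180 179 179 180 181 179 178 178 180 181 181 180 182 181 180 180 178 182
 183 181 145 156 173 184 188 185 184 183 184 185] R [192 193 196 192 190 193 190 193 193 192 191 194 193 195 195 193 194 194
 195 195 193 193 194 194 194 195 194 194 194 180 160 141 172 181 178]
rot [ 1.000e-03 -5.611e-01 -1.000e-04] shift in new frame [-1.000e-01 -3.000e-01 -1.436e+02] in old [  76.3   -0.2 -121.6]
```

The bracket sits in the hand as predicted, with its heel at tool (32.5, 0, −18). I'll lift, level and turn it.

```bash
python3 -m jog '[[[0,0,0],[0.015,0,-0.024],-1],[[0,0,0],[0.015,0,-0.024],-1],[[0,0,0],[0.015,0,-0.024],-1],[[0,0,0],[0.015,0,-0.024],-1],[[0,0,0],[0.016,0,-0.026],-1],[[0,-0.0935,0],[0,0,0],-1],[[0,-0.0935,0],[0,0,0],-1],[[0,-0.0935,0],[0,0,0],-1],[[0,-0.0935,0],[0,0,0],-1],[[0,-0.0935,0],[0,0,0],-1],[[0,-0.0935,0],[0,0,0],-1],[[0,0,0],[0,0,0],-1]]' >/dev/null
python3 -m jog '[[[0,0,-0.114],[0,0,0],-1],[[0,0,-0.114],[0,0,0],-1],[[0,0,-0.114],[0,0,0],-1],[[0,0,-0.114],[0,0,0],-1],[[0,0,-0.114],[0,0,0],-1],[[0,0,-0.114],[0,0,0],-1],[[0,0,-0.114],[0,0,0],-1],[[0,0,-0.114],[0,0,0],-1],[[0,0,-0.114],[0,0,0],-1],[[0,0,-0.114],[0,0,0],-1],[[0,0,0],[0,0,0],-1],[[0,0,0],[0,0,0],-1]]'
python3 -c "
from h import *
st();go((526.9,17.4,140),66.7)"
```

```text
clock: 11.95
eef_pos: [464.3, -259.6, 169.2]
tcp_rot: [3.12, -0.014, 1.165]
contact_force: [-0.2, 0.3, -1.9]
opening: 0.501
grasp_force: 61.9
t 11.95 p [ 464.3 -259.6  169.2] rpy [178.74  -0.81  66.77] F [-0.2  0.3 -1.9] op 0.501 g 61.9
rot [ 0.0219 -0.0141  0.0011] shift in new frame [279.2 -52.1  29.2] in old [278.8 -52.4  32. ]
```

```bash
python3 -m jog '[[[0.022,-0.014,0.001],[0,0,0],-1],[[0,0,0],[0.0279,-0.0052,0.0029],-1],[[0,0,0],[0.0279,-0.0052,0.0029],-1],[[0,0,0],[0.0279,-0.0052,0.0029],-1],[[0,0,0],[0.0279,-0.0052,0.0029],-1],[[0,0,0],[0.0279,-0.0052,0.0029],-1],[[0,0,0],[0.0279,-0.0052,0.0029],-1],[[0,0,0],[0.0279,-0.0052,0.0029],-1],[[0,0,0],[0.0279,-0.0052,0.0029],-1],[[0,0,0],[0.0279,-0.0052,0.0029],-1],[[0,0,0],[0.0279,-0.0052,0.0029],-1],[[0,0,0],[0,0,0],-1]]' >/dev/null
python3 -m jog '[[[0,0,0],[0,0,0],-1],[[0,0,0],[0,0,0],-1]]'
python3 - <<'E'
from h import *
snap('w_over');go((526.9,17.4,57),66.7)
c=wcam('w_over')
# predicted first corners: lip outer top corners, lip inner
u=np.array([.3955,.9184]);n=np.array([-.9184,.3955]);F=173.9*u-477.1*n*-1 if 0 else 173.9*u+(-477.1)*n*1
F=173.9*u-477.1*n
for a,b,z in((92,22,15),(92,-22,15),(88,0,15),(92,0,15)): print(a,b,proj(c,(*(F+a*u+b*n),z)).round(1))
s=r.grab_frame('side')[:,:,::-1]
w=cv2.imread('pics/w_over.png')[20:320,110:510]
cv2.imwrite('pics/over.png',np.hstack([cv2.resize(w,(480,360)),cv2.resize(s[130:260,265:380],(318,360),interpolation=cv2.INTER_CUBIC)]))
E
```

```text
clock: 13.35
eef_pos: [526.3, 16.7, 140.3]
tcp_rot: [-3.141, 0.001, 1.167]
contact_force: [0.2, 0.6, -0.9]
opening: 0.5
grasp_force: 61.9
t 13.35 p [526.3  16.7 140.3] rpy [-1.7996e+02  7.0000e-02  6.6870e+01] F [ 0.2  0.6 -0.9] op 0.5 g 61.9
rot [-0.0006  0.0011  0.0026] shift in new frame [ 1.1  0.2 83.3] in old [ 1.1  0.2 83.3]
92 22 [287.6 138.8]
92 -22 [343.4 139. ]
88 0 [315.5 144. ]
92 0 [315.5 138.9]
```

Run:
```python
from h import *
g=cv2.cvtColor(cv2.imread('pics/w_over.png'),cv2.COLOR_BGR2GRAY).astype(int)
for u in(295,315,335): print(u,'rows115..175',g[115:175:1,u])
for v in(140,142,146): print(v,'L',g[v,270:305],'R',g[v,328:362])
```

```text
295 rows115..175 [201 221 241 245 244 207 133 139 147 162 208 229 229 228 221 195 170 167
 163 160 161 164 165 161 146 122 122 157 179 176 155 151 163 169 157 141
 154 173 175 174 172 175 174 172 172 171 171 173 171 167 169 171 170 171
 170 169 168 156 120 107]
315 rows115..175 [190 188 228 242 243 242 240 205 151 153 198 229 236 235 231 228 226 227
 227 227 225 227 228 227 209 154 135 209 240 240 211 191 231 241 232 200
 223 241 237 236 233 197 147 146 146 144 144 145 146 149 153 143 139 143
 141 141 144 131 116 117]
335 rows115..175 [213 196 220 242 242 242 242 225 172 148 166 224 240 238 237 231 229 227
 229 227 226 226 228 230 229 182 134 204 239 241 223 188 223 243 236 186
 217 243 243 236 231 228 228 229 229 223 226 229 228 227 226 227 227 227
 227 227 227 202 146 124]
140 L [163 174 176 174 174 154 134 125 123 120 121 120 122 139 164 162 166 164
 162 150 138 131 128 130 128 122 130 129 131 128 129 120 121 123 131] R [151 159 158 151 128 169 179 182 181 167 144 137 144 173 193 219 226 228
 228 227 228 226 227 226 227 227 228 199 171 167 157 148 147 140]
142 L [162 174 173 174 175 154 126 118 122 119 119 117 129 143 165 163 164 163
 160 154 158 158 157 159 156 157 154 154 155 153 152 153 155 206 216] R [207 205 205 204 204 204 203 204 172 196 203 206 205 202 203 195 218 228
 228 226 227 228 227 228 228 226 219 185 159 158 152 141 124 123]
146 L [159 173 176 175 174 156 133 125 125 121 121 122 120 141 163 163 163 162
 133 140 153 149 150 153 151 151 142 182 213 212 194 211 193 210 215] R [193 196 196 196 193 193 173 188 194 182 192 193 191 197 189 171 220 223
 220 210 209 210 207 210 209 210 207 169 154 149 150 151 155 153]
```

The first's toe edge is seen at row 141.5 against a prediction of 139, so it lies about 2 mm nearer the heel. The lateral match is within 0.5 mm. I'll correct by −1.8 mm and descend.

```bash
python3 -m jog '[[[0,0,0.002],[-0.0018,0.0002,0],-1],[[0,0,0],[0,0,0.025],-1],[[0,0,0],[0,0,0.025],-1],[[0,0,0],[0,0,0.02],-1],[[0,0,0],[0,0,0],-1],[[0,0,0],[0,0,0.004],-1],[[0,0,0],[0,0,0.004],-1],[[0,0,0],[0,0,0.002],-1],[[0,0,0],[0,0,0],-1]]'
python3 -m jog '[[[0,0,0],[0,0,0.002],-1],[[0,0,0],[0,0,0],-1]]'
python3 -m jog '[[[0,0,0],[0,0,0.001],-1],[[0,0,0],[0,0,0],-1]]'
```

```text
clock: 14.35
eef_pos: [526.1, 15.5, 60.6]
tcp_rot: [-3.142, 0.0, 1.166]
contact_force: [0.4, 0.1, -2.6]
opening: 0.495
grasp_force: 61.9
clock: 14.55
eef_pos: [526.1, 15.5, 58.4]
tcp_rot: [3.142, 0.0, 1.166]
contact_force: [-0.1, 0.2, -1.5]
opening: 0.497
grasp_force: 62.0
clock: 14.75
eef_pos: [526.1, 15.4, 58.2]
tcp_rot: [3.142, 0.001, 1.166]
contact_force: [-3.5, -1.1, 9.9]
opening: 0.496
grasp_force: 63.1
```

Contact came at TCP height 58.2, against 57 expected (about 62 if it sat on a lip), so it is seated. Now I'll draw it along the tool's +x.

```bash
python3 -m jog '[[[0,0,0],[0.001,0,-0.0005],-1],[[0,0,0],[0.002,0,0],-1],[[0,0,0],[0.002,0,0],-1],[[0,0,0],[0,0,0],-1]]'
python3 -m jog '[[[0,0,0],[0.002,0,0],-1],[[0,0,0],[0.002,0,0],-1],[[0,0,0],[0,0,0],-1]]'
python3 -m jog '[[[0,0,0],[0.001,0,0],-1],[[0,0,0],[0.001,0,0],-1],[[0,0,0],[0,0,0],-1]]'
```

```text
clock: 15.15
eef_pos: [528.1, 19.7, 58.4]
tcp_rot: [3.141, 0.001, 1.167]
contact_force: [-3.2, -5.5, 7.6]
opening: 0.498
grasp_force: 63.0
clock: 15.45
eef_pos: [529.8, 23.4, 58.4]
tcp_rot: [3.141, 0.001, 1.166]
contact_force: [-1.9, -5.8, 8.7]
opening: 0.495
grasp_force: 63.1
clock: 15.75
eef_pos: [530.5, 25.2, 58.3]
tcp_rot: [3.141, 0.001, 1.166]
contact_force: [-1.6, -5.0, 9.2]
opening: 0.495
grasp_force: 63.1
```

```bash
python3 -m jog '[[[0,0,0],[0.001,0,0],-1],[[0,0,0],[0.001,0,0],-1],[[0,0,0],[0,0,0],-1]]'
python3 -m jog '[[[0,0,0],[0.001,0,0],-1],[[0,0,0],[0.001,0,0],-1],[[0,0,0],[0,0,0],-1]]'
```

```text
clock: 16.05
eef_pos: [531.1, 26.3, 58.7]
tcp_rot: [3.141, 0.002, 1.167]
contact_force: [-4.8, -11.0, 15.6]
opening: 0.495
grasp_force: 63.7
clock: 16.35
eef_pos: [531.6, 27.4, 59.1]
tcp_rot: [3.142, 0.004, 1.167]
contact_force: [-7.4, -16.3, 22.5]
opening: 0.499
grasp_force: 64.4
```

Force and height are both rising after 13 mm of travel, so the toe has met the end wall. I'll relax slightly and look.

```bash
python3 -m jog '[[[0,0,0],[-0.0012,0,0],-1],[[0,0,0],[0,0,0],-1]]'
python3 - <<'E'
from h import *
snap('w_hook')
s=r.grab_frame('side')[:,:,::-1]
w=cv2.imread('pics/w_hook.png')[60:260,230:420]
cv2.imwrite('pics/hook.png',np.hstack([cv2.resize(w,(475,500),interpolation=cv2.INTER_CUBIC),cv2.resize(s[170:250,290:342],(325,500),interpolation=cv2.INTER_CUBIC)]))
E
```

```text
clock: 16.55
eef_pos: [531.2, 26.7, 58.8]
tcp_rot: [3.141, 0.003, 1.167]
contact_force: [-5.6, -12.4, 17.6]
opening: 0.501
grasp_force: 63.9
t 16.55 p [531.2  26.7  58.8] rpy [1.7999e+02 1.5000e-01 6.6850e+01] F [ -5.6 -12.4  17.6] op 0.501 g 63.9
```

View pics/hook.png

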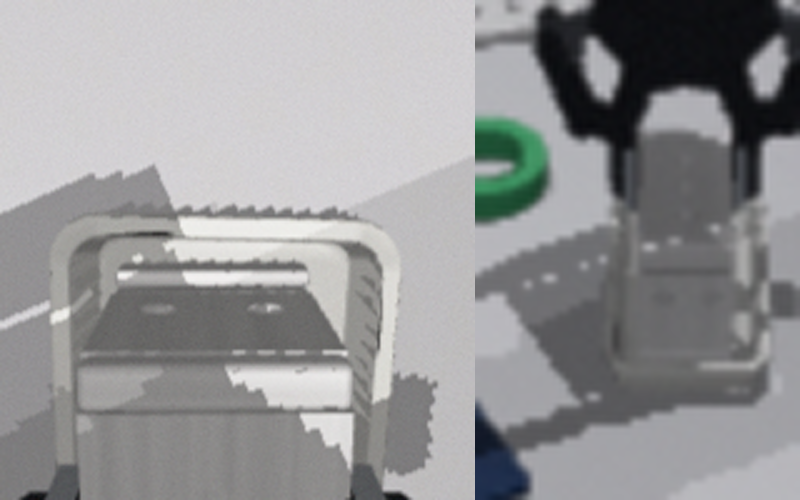

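The wrist crop shows the tent's foot standing behind the lip strip (118–308, 265–285), square to it, with the toe at the foot of the tray's end wall (rows 240–262). The 0.6 mm rise means the toe has begun to ride up the slope, so I'll ease back while keeping it pressed down.

```bash
python3 -m jog '[[[0,0,0],[-0.001,0,0],-1],[[0,0,0],[0,0,0],-1]]'
python3 -m jog '[[[0,0,0],[-0.001,0,0],-1],[[0,0,0],[0,0,0],-1]]'
```

```text
clock: 16.85
eef_pos: [531.0, 26.2, 58.6]
tcp_rot: [3.141, 0.002, 1.167]
contact_force: [-4.3, -9.5, 14.3]
opening: 0.499
grasp_force: 63.6
clock: 17.05
eef_pos: [530.7, 25.7, 58.4]
tcp_rot: [3.141, 0.001, 1.166]
contact_force: [-3.8, -6.5, 10.7]
opening: 0.499
grasp_force: 63.2
```

It slides back down cleanly to 58.4. Release and rise.

```bash
python3 -m jog '[[[0,0,0],[0,0,-0.0005],-1],[[0,0,0],[0,0,0],0.3],[[0,0,0],[0,0,0],0.5],[[0,0,0],[0,0,0],0.5],[[0,0,0],[0,0,-0.02],0.5],[[0,0,0],[0,0,-0.03],0.5],[[0,0,0],[0,0,-0.035],0.5],[[0,0,0],[0,0,-0.04],0.5],[[0,0,0],[0,0,-0.02],0.5],[[0,0,0],[0,0,0],0.5]]'
python3 - <<'E'
from h import *
snap('w_rel');go((531,26,200),66.85)
g=cv2.cvtColor(cv2.imread('pics/w_rel.png'),cv2.COLOR_BGR2GRAY).astype(int)
c=wcam('w_rel');u=np.array([.393,.9195]);n=np.array([-.9195,.393])
O=np.array([530.7,25.7])+32.5*u
for m,a,b,z in(('heel',0,0,76),('heelL',0,22,76),('heelR',0,-22,76),('toe',-92,0,76),('lip in',0,0,15),('lip out',4,0,15)):
    print(m,proj(c,(*(O+a*u+b*n),z)).round(1))
p=proj(c,(*O,76)).round().astype(int)
print(g[p[1]-40:p[1]+25,p[0]])
v=p[1]+25;print(v,'L',g[v,p[0]-50:p[0]-22],'R',g[v,p[0]+22:p[0]+50])
v=p[1]+60;print(v,'L',g[v,p[0]-50:p[0]-22],'R',g[v,p[0]+22:p[0]+50])
E
```

```text
clock: 18.05
eef_pos: [532.6, 26.7, 206.4]
tcp_rot: [3.137, -0.002, 1.166]
contact_force: [0.0, 0.5, 0.1]
opening: 0.75
grasp_force: 0.0
t 18.05 p [532.6  26.7 206.4] rpy [ 1.7974e+02 -1.2000e-01  6.6810e+01] F [0.  0.5 0.1] op 0.75 g 0.0
rot [ 0.002  -0.0007 -0.0007] shift in new frame [-0.8 -0.2  4.4] in old [-0.8 -0.2  4.4]
heel [312.4 153. ]
heelL [285.3 153. ]
heelR [339.4 153. ]
toe [312.7 255.7]
lip in [312.7 143.1]
lip out [312.7 139.1]
[208 209 209 211 211 211 211 208 208 212 210 195 156 209 239 240 239 203
 150 187 225 231 228 224 174 122 194 235 235 197 143 119 111 109 107 109
 110 113 126 133 152 211 235 239 239 236 235 235 230 194 216 239 238 207
 171 167 170 168 157 142 137 137 144 138 138]
178 L [147 144 144 146 148 145 145 148 146 145 147 143 145 142 146 162 169 168
 167 131 118 117 121 126 143 166 163 165] R [228 228 229 225 225 185 146 137 134 121 116 117 117 115 114 135 142 142
 138 129 125 121 130 178 190 188 189 190]
213 L [126 126 126 123 124 121 123 127 123 122 125 125 125 125 122 129 142 144
 141 130 118 118 117 120 120 135 142 132] R [135 138 136 132 153 198 210 184 152 148 152 158 144 193 218 216 215 190
 192 206 209 202 208 194 195 190 186 188]
```

The release left the tent in place: heel row 153–154 and edges 286–339, exactly as predicted. Now the third bracket.

```bash
python3 -m jog '[[[0.002,0,-0.111],[0,0,0],0.5],[[0,0,-0.111],[0,0,0],0.5],[[0,0,0],[0,0,0],0.5]]'
python3 -c "
from h import *
go((498.2,281.2,130),79.5)"
```

```text
clock: 18.4
eef_pos: [529.7, 26.5, 201.6]
tcp_rot: [-3.136, 0.001, 1.39]
contact_force: [0.5, 0.3, -0.8]
opening: 0.753
grasp_force: 0.0
rot [-0.0052  0.0007  0.0021] shift in new frame [244.7 -77.4  71.6] in old [244.9 -76.5  71.8]
```

```bash
python3 -m jog '[[[-0.005,0,0.002],[0.0245,-0.0077,0],0.5],[[0,0,0],[0.0245,-0.0077,0],0.5],[[0,0,0],[0.0245,-0.0077,0],0.5],[[0,0,0],[0.0245,-0.0077,0],0.5],[[0,0,0],[0.0245,-0.0077,0],0.5],[[0,0,0],[0.0245,-0.0077,0],0.5],[[0,0,0],[0.0245,-0.0077,0],0.5],[[0,0,0],[0.0245,-0.0077,0.02],0.5],[[0,0,0],[0.0245,-0.0077,0.025],0.5],[[0,0,0],[0.0245,-0.0077,0.025],0.5],[[0,0,0],[0,0,0],0.5],[[0,0,0],[0,0,0],0.5]]'
python3 - <<'E'
from h import *
snap('w_t2');go((498.2,281.2,38),79.5)
g=cv2.cvtColor(cv2.imread('pics/w_t2.png'),cv2.COLOR_BGR2GRAY).astype(int)
c=wcam('w_t2');a=np.radians(-10.5);u=np.array([np.cos(a),np.sin(a)]);n=np.array([-u[1],u[0]]);O=np.array([494.3,281.9])
for m,x,y,z in(('tipoL',0,22,64),('tipoR',0,-22,64),('tipiL',8,22,64),('tipiR',8,-22,64),('toe',92,0,12),('toeL',92,22,8),('toeR',92,-22,8),('mid',50,22,8),('mid',50,-22,8)):
    print(m,proj(c,(*(O+x*u+y*n),z)).round(1))
p=proj(c,(*(O+50*u),8)).round().astype(int)
print('col',p[0],'rows',p[1]-50,g[p[1]-50:p[1]+50,p[0]])
p=proj(c,(*(O+4*u),64)).round().astype(int)
print('col',p[0],'rows',p[1]-50,g[p[1]-50:p[1]+50,p[0]])
v=p[1];print('row',v,'cols',p[0]-40,g[v,p[0]-40:p[0]+40])
E
```

```text
clock: 19.6
eef_pos: [499.1, 281.1, 131.7]
tcp_rot: [3.141, 0.002, 1.385]
contact_force: [0.8, 0.5, 0.5]
opening: 0.752
grasp_force: 0.0
t 19.6 p [499.1 281.1 131.7] rpy [1.7999e+02 1.3000e-01 7.9360e+01] F [0.8 0.5 0.5] op 0.752 g 0.0
rot [ 0.0016  0.0012 -0.0028] shift in new frame [ 0.  -1.7 94.7] in old [ 0.1 -1.8 94.7]
tipoL [306.9 181.8]
tipoR [307.5 244.6]
tipiL [319.4 181.7]
tipiR [319.3 244.5]
toe [422.5 192.2]
toeL [423.5 164.4]
toeR [418.6 216. ]
mid [371.  164.5]
mid [368.6 216.1]
col 370 rows 141 [190 195 192 194 191 191 181 174 170 169 172 172 174 175 176 176 175 172
 173 175 173 176 174 137 101 173 208 209 212 209 210 205 204 211 206 201
 196 193 198 197 175 142 129 125 119 123 123 125 119 113 114 116 117 117
 121 126 126 125 122 118 121 120 120 119 123 123 120 119 120 122 121 124
 128 168 195 201 197 180 172 172 174 171 171 175 173 174 173 171 171 173
 176 173 172 175 173 174 176 172 175 173]
col 313 rows 164 [123 108 105 101  96  99  96  96  99  97 100  97  98  97  97  96  97 120
 117 100 123 137 145 145 146 147 147 146 148 147 145 145 150 146 148 148
 147 147 134 125 124 125 124 123 123 123 125 126 123 121 125 124 123 122
 123 124 125 124 124 123 123 122 128 124 124 123 122 123 124 123 123 126
 123 123 124 124 123 128 124 124 123 120 114 114 115 117 114 112 114 116
 113 115 116 124 133 134 133 130 133 136]
row 214 cols 273 [135 131 132 119 115 111 117 114 113 116 113 117 112 111 115 114 114 112
 112 114 115 112 116 114 112 116 114 112 112 112 113 115 108 108 115 120
 127 129 125 125 125 124 127 123 119 103 109 109 111 118 127 125 125 123
 127 126 125 124 128 125 126 126 123 128 125 127 121 123 124 125 124 125
 124 123 120 123 124 132 186 199]
```

The leg tip is seen at cols 307–318 and rows 184–246, against a prediction of 307–319 and 182–245. Descend and grip.

```bash
python3 -m jog '[[[0,0,-0.002],[-0.0005,-0.0017,0.02],0.5],[[0,0,0],[0,0,0.025],0.5],[[0,0,0],[0,0,0.025],0.5],[[0,0,0],[0,0,0.0247],0.5],[[0,0,0],[0,0,0],0.5]]'
python3 -m jog '[[[0,0,0],[0,0,0],-1],[[0,0,0],[0,0,0],-1],[[0,0,0],[0,0,0],-1],[[0,0,0],[0,0,0],-1],[[0,0,0],[0,0,0],-1],[[0,0,0],[0,0,0],-1]]' 70
```

```text
clock: 20.15
eef_pos: [497.4, 279.3, 36.7]
tcp_rot: [-3.141, 0.003, 1.386]
contact_force: [-0.9, -0.4, 0.3]
opening: 0.748
grasp_force: 0.0
clock: 20.75
eef_pos: [499.2, 281.5, 39.7]
tcp_rot: [3.138, -0.001, 1.388]
contact_force: [-1.8, -0.5, 8.9]
opening: 0.081
grasp_force: 69.2
```

```bash
python3 -m jog '[[[0,0,0],[0,0,-0.01],-1],[[0,0,0],[0,0,-0.03],-1],[[0,0,0],[0,0,-0.035],-1],[[0,0,0],[0,0,-0.035],-1],[[0,0,0],[0,0,-0.03],-1],[[0,0,0],[0,0,-0.01],-1],[[0,0,0],[0,0,0],-1]]'
python3 -m jog '[[[0,0,-0.1226],[0,0,0],-1],[[0,0,-0.1226],[0,0,0],-1],[[0,0,-0.1226],[0,0,0],-1],[[0,0,-0.1226],[0,0,0],-1],[[0,0,-0.1226],[0,0,0],-1],[[0,0,-0.1226],[0,0,0],-1],[[0,0,-0.1226],[0,0,0],-1],[[0,0,-0.1226],[0,0,0],-1],[[0,0,-0.1226],[0,0,0],-1],[[0,0,-0.1226],[0,0,0],-1],[[0,0,-0.1226],[0,0,0],-1],[[0,0,0],[0,0,0],-1]]'
python3 -c "
from h import *
go((508.3,-25.1,180),156.8)"
```

```text
clock: 21.45
eef_pos: [498.9, 281.6, 190.0]
tcp_rot: [3.137, -0.002, 1.388]
contact_force: [-0.3, 0.7, -2.0]
opening: 0.08
grasp_force: 68.5
clock: 22.65
eef_pos: [497.2, 280.6, 186.3]
tcp_rot: [-3.139, 0.0, 2.738]
contact_force: [0.9, 1.3, -2.2]
opening: 0.082
grasp_force: 68.5
rot [-0.0023  0.0004  0.0017] shift in new frame [-130.7 -276.6    6.3] in old [-130.2 -276.8    7. ]
```

```bash
python3 -m jog '[[[-0.002,0,0.002],[0,0,0],-1],[[0,0,0],[-0.0131,-0.0277,0],-1],[[0,0,0],[-0.0131,-0.0277,0],-1],[[0,0,0],[-0.0131,-0.0277,0],-1],[[0,0,0],[-0.0131,-0.0277,0],-1],[[0,0,0],[-0.0131,-0.0277,0],-1],[[0,0,0],[-0.0131,-0.0277,0],-1],[[0,0,0],[-0.0131,-0.0277,0],-1],[[0,0,0],[-0.0131,-0.0277,0],-1],[[0,0,0],[-0.0131,-0.0277,0],-1],[[0,0,0],[-0.0131,-0.0277,0.007],-1],[[0,0,0],[0,0,0],-1]]'
python3 -m jog '[[[0,0,0],[0,0,0.022],-1],[[0,0,0],[0,0,0.02],-1],[[0,0,0],[0,0,0],-1],[[0,0,0],[0,0,0],-1]]'
python3 - <<'E'
from h import *
st();go((508.3,-25.1,115),156.8);r.sense()
snap('w_lay');s=r.grab_frame('side')[:,:,::-1];cv2.imwrite('pics/side_lay.png',s)
c=wcam('w_lay');u=np.array([.394,.919]);n=np.array([-.919,.394]);O=np.array([543.5,55.6])
for nm,x,y,z in(('tent heel +n',0,22,75),('heel -n',0,-22,75)): print(nm,proj(c,(*(O+x*u+y*n),z)).round(1))
q=np.load('pics/w_lay.npz');P=q['p'];R=Ro.from_euler('xyz',q['q']).as_matrix()
for nm,v in(('third toe +',(-0.6+22,88,39.7)),('toe -',(-0.6-22,88,39.7)),('toe top lip',(-.6,88,27.7))): print(nm,proj(c,P+R@np.array(v)).round(1),(P+R@np.array(v)).round(1))
E
```

```text
clock: 23.85
eef_pos: [508.2, -27.9, 179.9]
tcp_rot: [3.141, 0.001, 2.729]
contact_force: [-0.8, 0.3, -1.7]
opening: 0.078
grasp_force: 68.9
clock: 24.25
eef_pos: [508.7, -24.6, 138.9]
tcp_rot: [3.14, 0.001, 2.733]
contact_force: [1.0, 0.6, -2.0]
opening: 0.079
grasp_force: 68.8
t 24.25 p [508.7 -24.6 138.9] rpy [1.7989e+02 7.0000e-02 1.5661e+02] F [ 1.   0.6 -2. ] op 0.079 g 68.8
rot [ 0.002   0.0012 -0.0034] shift in new frame [ 0.2 -0.6 23.9] in old [ 0.2 -0.6 23.9]
t 24.25 p [508.7 -24.6 138.9] rpy [1.7989e+02 7.0000e-02 1.5661e+02] F [ 1.   0.6 -2. ] op 0.079 g 68.8
tent heel +n [454.2 182.8]
heel -n [446.3 246.6]
third toe + [472.5 194.5] [524.1  64.7  99.3]
toe - [462.4 264.9] [564.4  47.2  99.4]
toe top lip [476.8 239.3] [544.2  55.9 111.4]
```

Run:
```python
from h import *
g=cv2.cvtColor(cv2.imread('pics/w_lay.png'),cv2.COLOR_BGR2GRAY).astype(int)
for u in(400,440): print(u,'r160..280',g[160:280,u])
for v in(215,250): print(v,'c430..500',g[v,430:500])
c=wcam('w_lay');q=np.load('pics/w_lay.npz');P=q['p'];R=Ro.from_euler('xyz',q['q']).as_matrix()
for y in(40,63):
  for x in(21.4,-22.6):
    print('third top',y,x,proj(c,P+R@np.array((x,y,31.7))).round(1))
O=np.array([543.5,55.6]);u=np.array([.394,.919]);n=np.array([-.919,.394])
for a in(-5,-30,-60):print('tent',a,proj(c,(*(O+a*u+22*n),75)).round(1),proj(c,(*(O+a*u-22*n),75)).round(1))
```

```text
400 r160..280 [162 157 133 116 145 160 161 164 161 162 161 161 163 157 153 141 131 131
 132 132 128 113 108 115 146 162 162 161 155 156 152 156 155 144 136 139
 137 126 109 108 104 114 146 158 159 162 159 160 162 161 157 158 158 161
 160 158 160 155 153 151 154 154 154 156 157 161 161 158 152 153 154 155
 155 158 154 153 151 145 150 156 155 154 160 204 230 231 221 215 213 213
 208 208 205 206 209 207 210 210 208 206 206 206 205 207 208 209 211 212
 211 207 205 210 214 215 216 211 208 210 210 207]
440 r160..280 [143 157 162 162 156 159 158 160 155 140 149 155 160 156 134 111 102 108
 108 110 110 107 110 127 151 161 163 164 161 156 154 156 155 150 139 136
 129 117 107 104 107 151 214 231 229 232 231 232 230 233 229 231 232 233
 231 229 227 223 224 223 226 225 224 226 228 230 229 227 223 223 226 229
 228 227 226 223 223 225 230 233 230 230 229 229 228 228 227 228 227 223
 224 222 221 221 223 225 224 226 225 224 226 222 223 221 225 223 224 225
 224 222 222 224 226 229 226 216 208 208 209 211]
215 c430..500 [231 230 231 231 229 230 229 229 230 229 229 230 230 230 229 229 230 231
 231 230 230 228 230 229 229 231 229 230 229 229 230 231 223 179 208 231
 234 233 235 229 154 100  89 123 166 224 237 234 230 222 207 206 210 212
 208 210 208 209 211 210 209 211 211 209 210 208 208 209 212 208]
250 c430..500 [224 224 223 225 222 224 223 224 224 224 224 225 223 222 223 222 224 221
 222 222 223 223 225 225 224 222 223 223 170 197 226 229 229 231 229 155
 100  94 133 150 213 230 228 223 210 210 207 208 211 209 207 210 210 210
 209 208 209 208 209 212 207 208 209 209 211 208 208 207 209 207]
third top 40 21.4 [390.  198.6]
third top 40 -22.6 [385.  271.5]
third top 63 21.4 [432.7 198.7]
third top 63 -22.6 [424.9 271.6]
tent -5 [446.2 182.9] [438.9 246.6]
tent -30 [406.6 183. ] [401.5 246.7]
tent -60 [359.  183.1] [356.7 246.9]
```

The third's lip outer edge is seen at col 480, which matches the prediction lengthwise. Sideways its centre lies about 1.2 mm towards −x of the tool, so I'll correct that and lower it.

```bash
python3 -m jog '[[[0.002,0.001,-0.0034],[0.0014,-0.0006,0.01],-1],[[0,0,0],[0,0,0.007],-1],[[0,0,0],[0,0,0],-1],[[0,0,0],[0,0,0.002],-1],[[0,0,0],[0,0,0.002],-1],[[0,0,0],[0,0,0],-1]]'
python3 -m jog '[[[0,0,0],[0,0,0.0015],-1],[[0,0,0],[0,0,0],-1]]'
python3 -m jog '[[[0,0,0],[0,0,0.001],-1],[[0,0,0],[0,0,0],-1]]'
```

```text
clock: 24.95
eef_pos: [507.5, -24.9, 117.9]
tcp_rot: [3.141, 0.001, 2.738]
contact_force: [-0.4, -0.7, -2.2]
opening: 0.077
grasp_force: 68.9
clock: 25.15
eef_pos: [507.5, -25.0, 116.5]
tcp_rot: [3.141, 0.001, 2.738]
contact_force: [0.5, 0.9, -2.1]
opening: 0.081
grasp_force: 68.9
clock: 25.35
eef_pos: [507.5, -25.0, 115.5]
tcp_rot: [3.141, 0.001, 2.738]
contact_force: [-0.2, -0.3, -1.5]
opening: 0.074
grasp_force: 68.9
```

```bash
python3 -m jog '[[[0,0,0],[0,0,0.001],-1],[[0,0,0],[0,0,0],-1]]'
python3 -m jog '[[[0,0,0],[0,0,0.0007],-1],[[0,0,0],[0,0,0],-1]]'
python3 - <<'E'
from h import *
snap('w_dn')
w=cv2.imread('pics/w_dn.png')[150:310,290:510]
s=r.grab_frame('side')[:,:,::-1];top=r.grab_frame('top')[:,:,::-1]
L=np.zeros((600,800,3),np.uint8);L[:400,:550]=cv2.resize(w,(550,400),interpolation=cv2.INTER_CUBIC)
L[:480,555:800]=cv2.resize(s[140:250,290:346],(245,480),interpolation=cv2.INTER_CUBIC)
cv2.imwrite('pics/dn.png',L)
E
```

```text
clock: 25.55
eef_pos: [507.6, -25.0, 114.7]
tcp_rot: [3.141, 0.002, 2.738]
contact_force: [-1.2, -0.3, 0.5]
opening: 0.085
grasp_force: 69.2
clock: 25.75
eef_pos: [507.7, -25.1, 114.5]
tcp_rot: [3.141, 0.002, 2.738]
contact_force: [-2.2, -1.1, 8.2]
opening: 0.077
grasp_force: 70.4
t 25.75 p [507.7 -25.1 114.5] rpy [1.7999e+02 1.0000e-01 1.5687e+02] F [-2.2 -1.1  8.2] op 0.077 g 70.4
```

View pics/dn.png

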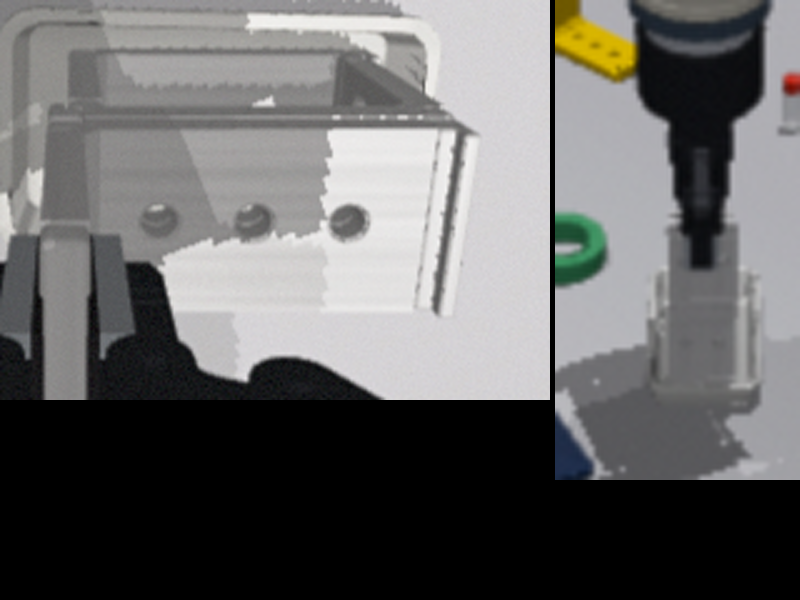

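The picture shows the pair closed to a rectangle in the tray and the third lying along the tent, with parallel edges at crop rows 108–128. The side view shows everything in line. Now a numeric check that it is flush before releasing.

Run:
```python
from h import *
g=cv2.cvtColor(cv2.imread('pics/w_dn.png'),cv2.COLOR_BGR2GRAY).astype(int)
c=wcam('w_dn');O=np.array([543.5,55.6]);u=np.array([.394,.919]);n=np.array([-.919,.394])
for a in(-70,-40,-10):
  print(a,'+n z=83,75,67:',*[proj(c,(*(O+a*u+22*n),z)).round(1) for z in(83,75,67)],'-n z83',proj(c,(*(O+a*u-22*n),83)).round(1))
print('toe end mid z83, heel z75',proj(c,(*O,87)).round(1),proj(c,(*(O+22*n),75)).round(1))
for k in(360,400,430): print(k,'r185..210',g[185:210,k],'r260..285',g[262:285,k])
```

```text
-70 +n z=83,75,67: [349.9 199.6] [348.5 195.4] [347.2 191.5] -n z83 [347.4 272.4]
-40 +n z=83,75,67: [405.6 199.7] [401.9 195.5] [398.5 191.6] -n z83 [399.4 272.5]
-10 +n z=83,75,67: [461.3 199.8] [455.3 195.6] [449.9 191.7] -n z83 [451.3 272.6]
toe end mid z83, heel z75 [477.4 240.5] [473.2 195.6]
360 r185..210 [133 133 139 139 139 141 135 125 112 109 108 133 129 109 111 106 116 131
 137 138 137 143 142 143 137] r260..285 [212 215 217 214 220 217 217 216 217 220 219 222 211 196 190 183 181 178
 159 128 107  83  59]
400 r185..210 [143 135 133 135 135 136 145 128 110 107 114 141 131 108 107 107 131 156
 159 161 164 163 161 160 162] r260..285 [209 211 213 210 214 212 211 211 208 208 216 216 218 212 213 213 214 210
 211 213 210 211 213]
430 r185..210 [ 95  87  89  91  91  91  95 102 109 105 109 142 137 111 106 111 172 226
 232 231 234 235 233 234 233] r260..285 [226 225 226 225 226 228 226 224 223 226 228 232 226 216 212 213 211 210
 213 214 212 213 211]
```

Sideways it is flush within about 0.4 mm. Lengthwise it is about 0.5 mm short, so I'll nudge it, relax, release and rise.

```bash
python3 -m jog '[[[0,0,0],[0,0.0006,-0.0005],-1],[[0,0,0],[0,0,-0.0003],-1],[[0,0,0],[0,0,0],-1]]'
python3 -m jog '[[[0,0,0],[0,0,0],-0.4],[[0,0,0],[0,0,0],-0.4],[[0,0,0],[0,0,0],-0.4],[[0,0,0],[0,0,-0.015],-0.4],[[0,0,0],[0,0,-0.025],-0.4],[[0,0,0],[0,0,-0.03],-0.4],[[0,0,0],[0,0,-0.03],-0.4],[[0,0,0],[0,0,0],-0.4],[[0,0,0],[0,0,0],-0.4]]'
python3 - <<'E'
from h import *
snap('w_end')
g=cv2.cvtColor(cv2.imread('pics/w_end.png'),cv2.COLOR_BGR2GRAY).astype(int)
c=wcam('w_end');O=np.array([543.5,55.6]);u=np.array([.394,.919]);n=np.array([-.919,.394])
for a in(-70,-20):
  print(a,'+n z=83,75,67:',*[proj(c,(*(O+a*u+22*n),z)).round(1) for z in(83,75,67)],'-n z83',proj(c,(*(O+a*u-22*n),83)).round(1))
print('toe z87',proj(c,(*O,87)).round(1),'tent heel edge',proj(c,(*O,75)).round(1),'leg tip',proj(c,(*(O-96*u if 0 else O-92*u),139)).round(1))
p=proj(c,(*(O-20*u),83)).round().astype(int);print('col',p[0],'rows',p[1]-45,g[p[1]-45:p[1]+45,p[0]])
p=proj(c,(*O,87)).round().astype(int);
for v in(p[1]-10,p[1]+10):print('row',v,'cols',p[0]-20,g[v,p[0]-20:p[0]+15])
E
```

```text
clock: 26.2
eef_pos: [507.8, -24.4, 114.7]
tcp_rot: [3.141, 0.002, 2.738]
contact_force: [0.4, -1.3, 2.4]
opening: 0.078
grasp_force: 69.3
clock: 27.1
eef_pos: [507.9, -24.4, 215.0]
tcp_rot: [3.141, 0.003, 2.738]
contact_force: [0.2, 0.9, -1.8]
opening: 0.301
grasp_force: 0.0
t 27.1 p [507.9 -24.4 215. ] rpy [1.7995e+02 1.5000e-01 1.5687e+02] F [ 0.2  0.9 -1.8] op 0.301 g 0.0
-70 +n z=83,75,67: [337.  163.5] [336.4 161.7] [335.8 160. ] -n z83 [335.9 213.8]
-20 +n z=83,75,67: [397.5 163.7] [395.3 161.8] [393.2 160.1] -n z83 [393.7 213.9]
toe z87 [420.7 190.7] tent heel edge [416.5 186.9] leg tip [309.2 211.1]
col 396 rows 144 [176 180 182 172 150 135 110 107  98  89  84  81  85  82  82  83  88  96
 123 116 125 200 231 231 231 231 229 229 230 229 228 223 222 223 224 224
 227 227 227 224 224 224 226 221 218 213 216 214 219 226 228 225 224 225
 221 218 219 221 224 224 223 222 219 221 221 222 223 221 220 222 228 217
 200 193 196 197 195 198 197 198 196 198 195 195 197 197 197 195 197 195]
row 181 cols 401 [227 227 227 226 227 227 226 227 228 226 176 183 224 232 226 140 105 170
 227 227 208 185 194 198 198 197 197 198 195 197 195 199 195 194 198]
row 201 cols 401 [220 221 220 220 220 220 221 222 203 197 226 228 228 144 104 182 225 223
 205 186 194 195 196 198 198 197 196 196 195 197 197 195 195 197 198]
```

The third bracket is flush within about 1 px at every edge after release, and the gripper is clear. Handing in.

```bash
python3 -c "
from rig import r
print(r.sign_off())"
```

```text
the job is handed in; nothing more can be done
None
```

I handed the job in at about 27 s: the tent bracket is hooked tight over the first with the first's toe against the tray's end wall, and the third lies flush on top (within about 1 mm by the wrist camera), its short leg standing up at the first one's end.

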